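# Count along the file sorter and push the third binder home

### The arm

A 6-joint arm with a two-finger parallel gripper is mounted at the origin on the work surface. World frame = base frame: x ahead of the robot, y to its left, z up, the work surface at z = 0. Lengths are in m, angles in rad, forces in N, time in s.
With the tool pointing down it reaches from about 0.375 to 0.925 m from the base axis. Payload 5.7 kg.
Tool frame: the origin (TCP) lies midway between the tips of the shut fingers; the grasp point (between the pads) lies 19 mm behind it; z points along the fingers, y is the line along which they close (so a half turn about z gives the same grasp; the last joint's range is limited). The gripper opens to 88 mm and grips with 3 to 60 N. Pads are 20 mm wide; open, the fingers measure 115 mm over their backs; the gripper's body (75 mm by 178 mm) begins 61 mm behind the grasp point.
Start: joints at [-1.287, 0.359, 1.51, -0, 1.272, -0.115], TCP at [0.233, -0.553, 0.223] pointing down, gripper open.
Joint ranges: [-2.97, 2.97], [-1.01, 2.36], [0.21, 2.38], [-0.96, 4.11], [0.2, 2.71], [-2.98, 2.98]. Speed limits (rad/s): [2.39, 2.39, 3.14, 3.14, 3.14, 3.14].

### API

Orientations are given as a unit quaternion [w, x, y, z].
In Python, from cell import * gives the robot as it stands.
- The arm moves only by the shell command python3 -m jog 'ROWS' [FORCE]. ROWS is text: rows parted by semicolons, each of 7 numbers parted by spaces: the turn, a rotation vector about the world's x, y, z in degrees, then the shift along the world's x, y, z in m, then the closure, from -1 (fully open) to 1 (shut). In form: wx wy wz tx ty tz grip; .... A call has 1 to 8 rows; each row is the pose to reach, as a shift and turn from the pose commanded when the call began; what a row does not reach only later rows make up. A row lasts 1/10 s, in which the tool goes at most 50 mm and 8.59 degrees, less where a joint would pass 70% of its speed; a pose out of reach is approached as far as the arm can. A call with a gripper value outside its range is refused whole. The fingers move at their own pace and stop on an object; FORCE is the grip in N (left out, the last holds). Time passes only in rows, so rows that repeat a pose let the fingers close. It gives the time, the measured TCP pose, the force, the opening and the grip force at its end, in the units of the state.
- observe(): the state, without advancing time (a new reading comes with each control period).
- grab_frame(name): name is "side" or "top"; returns a dict with "pixels" (384x512x3 uint8, red, green, blue), "mtx" (3x3 intrinsics, pixels), "distortion" ([k1, k2, p1, p2, k3] as OpenCV has them; the pictures are not rectified), "view" (4x4, takes a point from world to camera coordinates). Camera axes: x right, y down, z forward; pixel columns grow to the right and rows downward; lengths in m; the calibration is good to about 2 mm. A picture is of the moment at which its call begins. There is no depth.
- job_done(): hands the job in; it is judged then, once.
Trained networks look in the newest picture that a camera, given by its name, has taken for a name from the list of things; names that differ only in an ending like _2 or _b are one class to them, and where a whole thing is asked for, a point or a joint stands for the part that bears it (a point fixed in the world has none). Each returns a list of dicts, best first, with "score" (0 to 1); they miss things now and then, are a little off and sometimes report something else, mostly with a low value. They report only what shows in the picture. A call takes as long as a camera call. They do not tell look-alikes from the thing itself.
- masks_of(name, camera): "region" (384x512 bool, what is visible of it).
- mark_of(name, camera): "xyz" ([x, y, z] in m, in the coordinates of the camera as it stood for that picture, good to about 4 mm: a listed point, or the origin of a listed thing).
The state is a dict: "clock": time; "joint_positions": joint angles; "dq": joint speeds; "tau": joint torques, N m; "tool_pos": TCP position; "eef_rot": TCP orientation; "contact_force": force on the tool from outside, world axes, zero at the start; "ft_torque": the same for the moment, N m; "opening": finger opening in m; "grip_force": force on a finger pad.
Only numpy, scipy, OpenCV 4.12 (cv2) and the standard library are available. Lean on these libraries where they do the work, as an engineer would, in place of code of your own. Each camera call takes 0.05 s, during which the arm holds its last target. There are 200 camera calls.

### The job

Starting at the robot's left-hand end of the white file sorter, run a fingertip along the sprung rail on top of it, touching the rail over the first gap, then the second, then the third, and stop there. Then push the binder that sticks out of that third gap fully home against the back of the sorter with the fingertips, keeping it standing on the sorter's floor. Count gaps, not binders; do not lift anything, leave every other item where it is, and finish with the hand clear.

Things in the scene. Friction and masses are not known exactly. Their poses are not given: they have to be found in the camera images.
- rack: white sheet-steel file sorter, fixed. Origin on the desk, mid-way along the line of the dividers' front edges; x points into the gaps (away from the robot), y to the robot's left, z up. Seven 4 mm dividers, 90 mm tall, 143 mm deep, pitch 54 mm, make six 50 mm gaps open to front and top, centred at y = +135 (gap 1, robot's left), +81 (gap 2), +27 (gap 3), -27, -81, -135 mm.
- gap3_mouth (a point): middle of gap 3's mouth, between the dividers' front edges, on the sorter's floor (4 mm above the desk); axes as the sorter's. The floor reaches 37 mm in front of the dividers.
- gap3_back (a point): foot of the back wall in gap 3: on the sorter's floor, on the back wall's inner face, 141 mm behind the mouth. The wall is 70 mm tall.
- rail (a joint): sprung rail over the sorter, level, along y at x = 45 mm of the sorter (360 mm long, end posts at y = +-170 mm), underside 118 and top 130 mm above the desk; binders pass beneath. Value: how far it is pressed down (m): 0 at rest, 0.006 at its stop. It springs back, starts to give at about 3 N and needs about 7 N for the full 6 mm; all of it moves.
- plate1: flat aluminium plate, part of the rail's top over gap 1 counted from the robot's left; 20 mm (x) by 51 mm (y) by 4 mm, 3 mm from the next plate, all flush; origin at the centre of its underside, its top (which the fingertip touches) is 4 mm higher. Moves down with the rail.
- plate2: flat aluminium plate, part of the rail's top over gap 2 counted from the robot's left; 20 mm (x) by 51 mm (y) by 4 mm, 3 mm from the next plate, all flush; origin at the centre of its underside, its top (which the fingertip touches) is 4 mm higher. Moves down with the rail.
- plate3: flat aluminium plate, part of the rail's top over gap 3 counted from the robot's left; 20 mm (x) by 51 mm (y) by 4 mm, 3 mm from the next plate, all flush; origin at the centre of its underside, its top (which the fingertip touches) is 4 mm higher. Moves down with the rail.
- plate4: flat aluminium plate, part of the rail's top over gap 4 counted from the robot's left; 20 mm (x) by 51 mm (y) by 4 mm, 3 mm from the next plate, all flush; origin at the centre of its underside, its top (which the fingertip touches) is 4 mm higher. Moves down with the rail.
- binder: the binder in gap 3, to be pushed: black A6 ring binder standing upright in a gap, white spine label, 140 mm deep (x), 40 mm thick (y), 100 mm tall (z), about 0.2 to 0.42 kg; origin at the centre of its underside; its spine looks towards the robot (-x). It starts 55 to 85 mm out of the gap, standing on the sorter's floor; pushed fully home its 140 mm depth brings its spine flush with the dividers' front edges. It slides with about 1 to 3 N.
- binder_spine (a point): the middle of that binder's spine, on its outer face towards the robot, half-way up (50 mm above the binder's underside); axes as the binder's (x into the gap). Home, it lies at x = 0 to 1 mm in the sorter's frame.
- binder_b: black A6 ring binder standing upright in a gap, white spine label, 140 mm deep (x), 40 mm thick (y), 100 mm tall (z), about 0.3 kg; origin at the centre of its underside; its spine looks towards the robot (-x). Leave alone; it stands in any of gaps 1, 2, 4 or 5, sticking out or nearly home.
- binder_c: black A6 ring binder standing upright in a gap, white spine label, 140 mm deep (x), 40 mm thick (y), 100 mm tall (z), about 0.3 kg; origin at the centre of its underside; its spine looks towards the robot (-x). Leave alone; it stands in any of gaps 1, 2, 4 or 5, sticking out or nearly home.
- slim_binder: black A6 ring binder standing upright in a gap, white spine label, 140 mm deep (x), 28 mm thick (y), 100 mm tall (z), about 0.22 kg; origin at the centre of its underside; its spine looks towards the robot (-x). Leave alone; it stands in any of gaps 1, 2, 4 or 5, sticking out or nearly home.
- pin_tin: flat round steel tin, 40 mm across, 22 mm tall, origin at the centre of its underside; lies on the floor of one of gaps 1, 2, 4 or 5, which otherwise is empty. Leave alone.
- mug: white mug, 82 mm across, 95 mm tall, on the desk to the right of the sorter; origin at the centre of its underside. Leave alone.
- stapler: stapler, 135 by 36 mm, about 55 mm tall, on the desk in front and to the right; origin at the centre of its underside. Leave alone.
- stamp: rubber stamp, foot 36 by 60 mm, 76 mm tall, on the desk between robot and sorter, to the left; origin at the centre of its underside. Leave alone.
There are look-alikes about, which are no part of the job. Leave any red or turquoise look-alike of the binder alone.

How it is judged:
On the way, in this order (a step that is already met when the one before it is completed fails the run):
1. a finger presses on the rail over the first gap (contact force between the fingers and plate1 above 0.5 N and contact force between the fingers and plate2 below 0.2 N and contact force between the fingers and plate3 below 0.2 N), for 0.05 s.
2. then over the second gap (contact force between the fingers and plate2 above 0.5 N and contact force between the fingers and plate1 below 0.2 N and contact force between the fingers and plate3 below 0.2 N), for 0.05 s.
3. then over the third gap (contact force between the fingers and plate3 above 0.5 N and contact force between the fingers and plate2 below 0.2 N and contact force between the fingers and plate1 below 0.2 N), for 0.05 s.
4. the binder in the third gap is pushed home (x of binder_spine in the frame of rack between -0.005 and 0.005 m and y of binder_spine in the frame of rack between 0.015 and 0.039 m and angle between binder's own z axis and vertical below 0.08 rad), for 0.2 s.
At the end, for the whole second after the job is handed in: the third gap's binder stands upright (within 0.08 rad) on the sorter's floor in its gap, its spine within 5 mm of flush with the dividers' front edges, at rest; the rail has sprung back; every other item is within 15 mm of where it started (all of step 4 and z of binder in the frame of rack below 0.012 m and linear speed of binder below 0.01 m/s and value of joint rail below 0.001 m and distance of each of binder_b, binder_c, slim_binder, pin_tin, mug, stapler, stamp from where it was at the start of the episode below 0.015 m); the robot touches nothing.
It fails at once if the finger runs past the third gap onto the rail over the fourth (contact force between the fingers and plate4 above 1 N and contact force between the fingers and plate3 below 0.2 N).
It fails at once if the binder is lifted off the sorter's floor (z of binder in the frame of rack above 0.022 m).
It fails at once if the binder is tipped (angle between binder's own z axis and vertical above 0.3 rad).
It fails at once if another item is displaced (distance of any of binder_b, binder_c, slim_binder, pin_tin, mug, stapler, stamp from where it was at the start of the episode above 0.015 m).
It also fails if it takes over 45 s, if anything falls off the work surface, if the arm or the gripper's body presses on something with over 40 N, if the wrist force passes 120 N, or if a joint passes its speed limit or range.

## Working session

There is one attempt and no reset: what is moved stays moved. The work goes in short steps, Python scripts to look and compute and a shell command to move; the robot and the scene stay as the last step left them, time stands still between calls to the robot, and variables do not carry over. Pictures are saved under pics/ and viewed, at most 10 in all, crops included, and the job is handed in when it is done.

```bash
mkdir -p pics
cat > h.py <<'E'
from cell import *
import numpy as np, cv2
def world(name,cam,f):
    out=[]
    V=np.linalg.inv(np.array(f["view"]))
    for d in mark_of(name,cam):
        out.append((round(d["score"],2),np.round((V@np.r_[d["xyz"],1])[:3],4).tolist()))
    return out
def save(f,n): cv2.imwrite("pics/"+n,cv2.cvtColor(f["pixels"],cv2.COLOR_RGB2BGR))
E
python3 - <<'E'
from h import *
s=observe(); print(s["clock"],s["tool_pos"],s["eef_rot"],s["opening"])
fs={}
for c in("side","top"):
    f=grab_frame(c); fs[c]=f; save(f,c+"0.png")
    print(c,"cam at",np.linalg.inv(f["view"])[:3,3].round(3))
    for n in ["rack","gap3_mouth","gap3_back","plate1","plate2","plate3","plate4","binder_spine","binder","stamp","stapler","mug"]:
        print(n,world(n,c,f)[:5])
E
```

```text
0.0 [ 0.23275313 -0.5522455   0.22182265] [-9.13498427e-04  9.80188094e-01  1.98066804e-01 -8.08143952e-05] 0.08804293246498247
side cam at [0.36  0.783 1.057]
rack [(0.37, [0.6761, 0.0601, 0.0067])]
gap3_mouth []
gap3_back [(0.84, [0.6763, 0.0597, 0.0007]), (0.44, [0.5533, 0.1707, 0.0019]), (0.31, [0.5512, 0.0018, -0.0006])]
plate1 [(0.64, [0.5772, 0.1685, 0.1279]), (0.58, [0.578, 0.0602, 0.1261]), (0.58, [0.5856, 0.0053, 0.1292]), (0.44, [0.5777, 0.1138, 0.1238]), (0.19, [0.3555, 0.2292, 0.0017])]
plate2 [(0.64, [0.5772, 0.1685, 0.1279]), (0.58, [0.578, 0.0602, 0.1261]), (0.58, [0.5856, 0.0053, 0.1292]), (0.44, [0.5777, 0.1138, 0.1238]), (0.19, [0.3555, 0.2292, 0.0017])]
plate3 [(0.64, [0.5772, 0.1685, 0.1279]), (0.58, [0.578, 0.0602, 0.1261]), (0.58, [0.5856, 0.0053, 0.1292]), (0.44, [0.5777, 0.1138, 0.1238]), (0.19, [0.3555, 0.2292, 0.0017])]
plate4 [(0.64, [0.5772, 0.1685, 0.1279]), (0.58, [0.578, 0.0602, 0.1261]), (0.58, [0.5856, 0.0053, 0.1292]), (0.44, [0.5777, 0.1138, 0.1238]), (0.19, [0.3555, 0.2292, 0.0017])]
binder_spine [(0.95, [0.3059, -0.0809, 0.0495]), (0.8, [0.5726, 
[... 877 characters left out ...]
e3 [(0.66, [0.5897, 0.0068, 0.1278]), (0.65, [0.5828, 0.0566, 0.1288]), (0.62, [0.5799, 0.1705, 0.1302]), (0.41, [0.578, 0.1118, 0.1253])]
plate4 [(0.66, [0.5897, 0.0068, 0.1278]), (0.65, [0.5828, 0.0566, 0.1288]), (0.62, [0.5799, 0.1705, 0.1302]), (0.41, [0.578, 0.1118, 0.1253])]
binder_spine [(0.89, [0.4798, 0.0571, 0.0536]), (0.71, [0.5763, 0.2617, 0.0509]), (0.63, [0.3083, -0.0789, 0.0506])]
binder [(0.8, [0.3804, -0.071, 0.0001]), (0.78, [0.5542, 0.1723, 0.0056]), (0.72, [0.5451, 0.0551, 0.005]), (0.72, [0.5611, 0.0065, 0.0069]), (0.72, [0.5259, 0.3142, -0.0027])]
stamp [(0.65, [0.3583, 0.2273, -0.0001])]
stapler [(0.86, [0.3641, -0.2728, 0.0025])]
mug [(0.73, [0.5732, -0.4447, 0.001])]
```

View pics/top0.png

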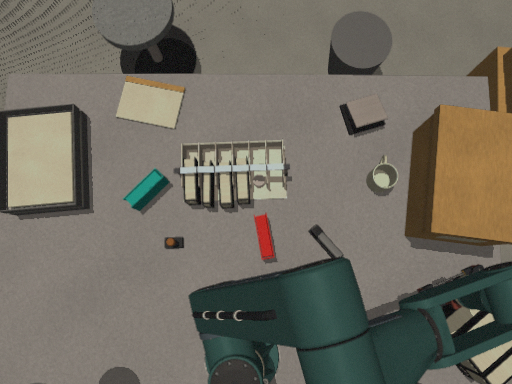

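View pics/side0.png

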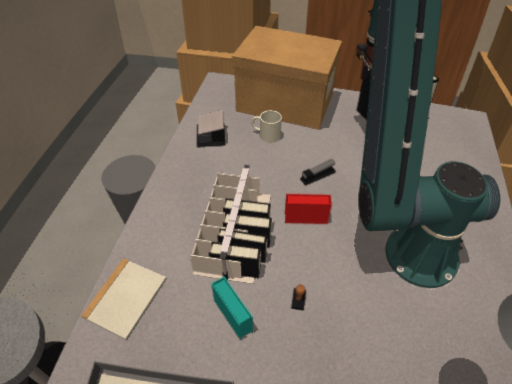

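The top view shows the sorter at about px (235,170). Binders stand in gaps 1–4, the tin is in gap 5 at (260,182), and the rail runs from (180,170) to (288,168). The red look-alike (264,237) and the turquoise one (146,190) lie on the desk, and the stamp is at (174,242). The side view agrees. I'll refine the rack pose from the rail mask.

```bash
cat >> h.py <<'E'
def deproj(f,uv,z):
    n=cv2.undistortPoints(np.float64(uv).reshape(-1,1,2),np.array(f["mtx"]),np.array(f["distortion"])).reshape(-1,2)
    T=np.linalg.inv(np.array(f["view"])); d=np.c_[n,np.ones(len(n))]@T[:3,:3].T; c=T[:3,3]
    return (c+d*((z-c[2])/d[:,2])[:,None])[:,:2]
E
python3 - <<'E'
from h import *
for c in("side","top"):
    f=grab_frame(c)
    for n in ["rail"]+["plate1"]:
      for m in masks_of(n,c)[:5]:
        v,u=np.nonzero(m["region"]); P=deproj(f,np.c_[u,v],.13)
        r=cv2.minAreaRect(P.astype(np.float32)*1000)
        print(c,n,round(m["score"],2),len(u),P.mean(0).round(4),"ends",P[P[:,1].argmin()].round(4),P[P[:,1].argmax()].round(4),"slope",np.polyfit(P[:,1],P[:,0],1).round(4),np.round(r[1],1),round(r[2],2))
    T=cv2.resize(f["pixels"][125:225,160:310] if c=="top" else f["pixels"][150:300,170:300],None,fx=4.5 if c=="top" else 4,fy=4.5 if c=="top" else 4,interpolation=cv2.INTER_CUBIC)
    # overlay predicted model points with yaw .05
    cv2.imwrite("pics/%s1.png"%c,T[:,:,::-1])
E
```

```text
side rail 0.17 103 [0.5792 0.111 ] ends [0.5761 0.0863] [0.5801 0.1376] slope [-0.0411  0.5837] [22.3 49.2] 12.5
side plate1 0.58 106 [0.5851 0.0057] ends [ 0.5851 -0.0213] [0.5871 0.0316] slope [-0.0557  0.5854] [25.4 52.5] 5.86
side plate1 0.57 89 [0.581  0.0608] ends [0.5805 0.034 ] [0.5761 0.0863] slope [-0.0785  0.5858] [18.6 52.5] 3.59
side plate1 0.43 127 [0.5763 0.1688] ends [0.5792 0.1409] [0.5788 0.1951] slope [-0.023   0.5802] [54.2 22.2] 89.85
top rail 0.79 604 [0.5867 0.0244] ends [ 0.59  -0.141] [0.5803 0.2086] slope [-0.0443  0.5877] [ 20.  349.9] 2.5
top plate1 0.66 99 [0.5878 0.0082] ends [ 0.5856 -0.0174] [0.5946 0.0322] slope [-0.0706  0.5883] [18.9 49.5] 1.23
top plate1 0.65 205 [0.3552 0.2058] ends [0.3409 0.1778] [0.3672 0.2334] slope [0.0136 0.3525] [30.1 55.3] 0.72
top plate1 0.54 90 [0.5824 0.117 ] ends [0.5782 0.0937] [0.5841 0.1404] slope [-0.0231  0.5851] [18.9 46.5] 1.62
top plate1 0.42 109 [0.5801 0.1681] ends [0.5746 0.1432] [0.5868 0.1933] slope [-0.0351  0.586 ] [18.9 50. ] 0.54
```

View pics/top1.png

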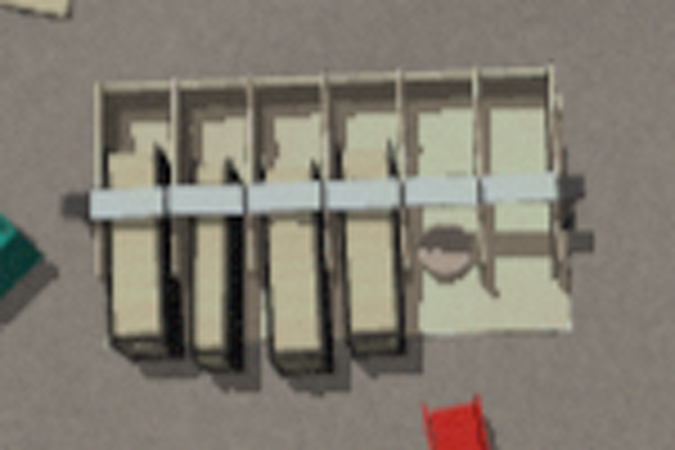

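```bash
python3 -m jog '0 0 -7 0.02 0.04 0 1;0 0 -14 0.04 0.085 0 1;0 0 -20.3 0.06 0.125 0 1;0 0 -20.3 0.08 0.165 0 1;0 0 -20.3 0.1 0.21 0 1;0 0 -20.3 0.12 0.25 0 1;0 0 -20.3 0.14 0.29 0 1;0 0 -20.3 0.16 0.335 0 1' 10; python3 -m jog '0 0 0 0.02 0.04 0 1;0 0 0 0.04 0.085 0 1;0 0 0 0.06 0.125 0 1;0 0 0 0.08 0.165 0 1;0 0 0 0.1 0.21 0 1;0 0 0 0.12 0.25 0 1;0 0 0 0.14 0.29 0 1;0 0 0 0.16 0.335 0 1'
```

```text
clock: 2.4
tool_pos: [0.3938, -0.2168, 0.223]
eef_rot: [0.0, 1.0, 0.022, 0.001]
contact_force: [0.3, -0.7, -0.2]
opening: 0.0271
grip_force: 0.0
clock: 3.2
tool_pos: [0.5537, 0.1187, 0.2228]
eef_rot: [0.0, 1.0, 0.022, 0.0]
contact_force: [0.6, -0.4, 0.1]
opening: 0.0003
grip_force: 0.0
```

```bash
python3 -m jog '0 0 0 0.012 0.027 0 1;0 0 0 0.0245 0.053 0 1;0 0 0 0.0245 0.053 -0.04 1;0 0 0 0.0245 0.053 -0.075 1;0 0 0 0.0245 0.053 -0.083 1;0 0 0 0.0245 0.053 -0.083 1'
python3 - <<'E'
from h import *
f=grab_frame("side"); cv2.imwrite("pics/side2.png",cv2.resize(f["pixels"][150:300,170:320],None,fx=4,fy=4)[:,:,::-1])
E
```

```text
clock: 3.8
tool_pos: [0.5763, 0.1699, 0.1385]
eef_rot: [0.0, 1.0, 0.022, -0.002]
contact_force: [0.0, -0.8, 0.7]
opening: 0.0009
grip_force: 0.0
```

View pics/side2.png

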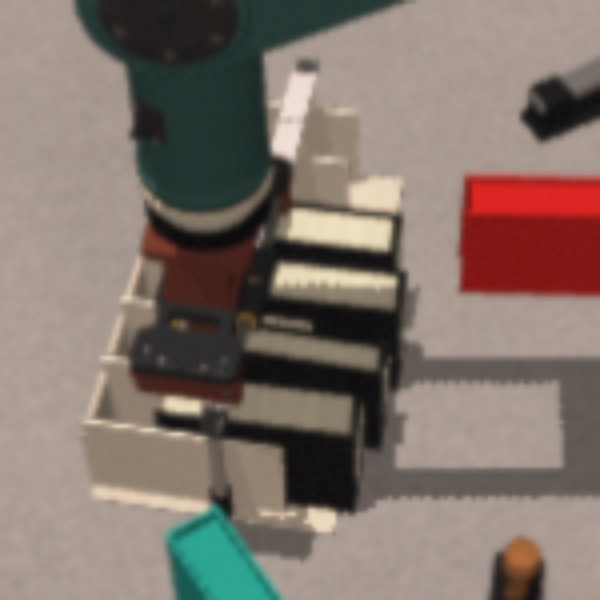

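The gripper hides the rail, but it hangs over gap 1 (around px 200,380 in the crop). I'll feel for contact next.

```bash
python3 -m jog '0 0 0 0.001 0 -0.004 1;0 0 0 0.001 0 -0.008 1;0 0 0 0.001 0 -0.011 1;0 0 0 0.001 0 -0.011 1'
```

```text
clock: 4.25
tool_pos: [0.5794, 0.1701, 0.1293]
eef_rot: [-0.0, 1.0, 0.022, 0.001]
contact_force: [1.1, 0.3, 2.5]
opening: 0.0006
grip_force: 1.6
```

```bash
python3 -m jog '0 0 0 0 0 -0.0015 1;0 0 0 0 0 -0.002 1;0 0 0 0 0 -0.002 1'
```

```text
clock: 4.55
tool_pos: [0.5794, 0.1701, 0.1272]
eef_rot: [-0.0, 1.0, 0.022, 0.001]
contact_force: [2.2, -0.6, 6.2]
opening: 0.0006
grip_force: 2.3
```

```bash
python3 -m jog '0 0 0 0.0005 -0.012 0 1;0 0 0 0.001 -0.024 0 1;0 0 0 0.0015 -0.036 0 1;0 0 0 0.002 -0.047 0 1;0 0 0 0.0022 -0.054 0 1;0 0 0 0.0022 -0.055 0 1;0 0 0 0.0022 -0.055 0 1;0 0 0 0.0022 -0.055 0 1'
python3 -m jog '0 0 0 0.0005 -0.012 0 1;0 0 0 0.001 -0.024 0 1;0 0 0 0.0015 -0.036 0 1;0 0 0 0.002 -0.047 0 1;0 0 0 0.0022 -0.053 0 1;0 0 0 0.0022 -0.054 0 1;0 0 0 0.0022 -0.054 0 1;0 0 0 0.0022 -0.054 0 1'
```

```text
clock: 5.35
tool_pos: [0.5805, 0.1135, 0.1266]
eef_rot: [0.0, 1.0, 0.022, -0.0]
contact_force: [0.1, 1.4, 6.2]
opening: 0.0002
grip_force: 2.5
clock: 6.15
tool_pos: [0.5824, 0.0597, 0.1265]
eef_rot: [0.0, 1.0, 0.022, -0.0]
contact_force: [0.4, 2.4, 5.4]
opening: 0.0005
grip_force: 2.6
```

```bash
python3 -m jog '0 0 0 0 0 0.03 1;0 0 0 -0.02 -0.001 0.05 1;0 0 0 -0.065 -0.003 0.055 1;0 0 0 -0.11 -0.005 0.055 1;0 0 0 -0.148 -0.007 0.055 1;0 0 0 -0.15 -0.007 0.02 1;0 0 0 -0.15 -0.007 -0.025 1;0 0 0 -0.15 -0.007 -0.045 1'; python3 -m jog '0 0 0 0 0 -0.022 1;0 0 0 0 0 -0.022 1'
python3 - <<'E'
from h import *
for c in("top","side"):
    f=grab_frame(c); print(c,world("binder_spine",c,f),world("gap3_mouth",c,f),world("gap3_back",c,f),world("binder",c,f)[:5])
    if c=="side": cv2.imwrite("pics/side3.png",cv2.resize(f["pixels"][150:300,170:320],None,fx=4,fy=4)[:,:,::-1])
E
```

```text
clock: 6.95
tool_pos: [0.4292, 0.0528, 0.0789]
eef_rot: [0.0, 1.0, 0.022, -0.003]
contact_force: [-0.4, 0.3, 0.2]
opening: 0.0005
grip_force: 0.0
clock: 7.15
tool_pos: [0.4292, 0.053, 0.0571]
eef_rot: [0.0, 1.0, 0.022, -0.004]
contact_force: [-0.1, 0.1, 0.5]
opening: 0.0004
grip_force: 0.0
top [(0.88, [0.5787, 0.2594, 0.0496]), (0.69, [0.3095, -0.0762, 0.0501])] [(0.58, [0.544, 0.0596, 0.0067]), (0.23, [0.5414, 0.0305, -0.0019])] [(0.65, [0.6794, 0.0652, 0.0035])] [(0.86, [0.3796, -0.0692, -0.0015]), (0.84, [0.5446, 0.0576, 0.0052]), (0.79, [0.5258, 0.3146, -0.0006]), (0.76, [0.5579, 0.0037, 0.0031]), (0.7, [0.5557, 0.1695, 0.0056])]
side [(0.81, [0.5747, 0.2638, 0.0475]), (0.68, [0.3055, -0.0811, 0.05])] [] [(0.77, [0.6745, 0.0625, 0.0039])] [(0.84, [0.5269, 0.311, 0.0009]), (0.8, [0.3761, -0.07, -0.0021]), (0.74, [0.5555, 0.0025, -0.0008]), (0.62, [0.5524, 0.1677, 0.0052])]
```

View pics/side3.png

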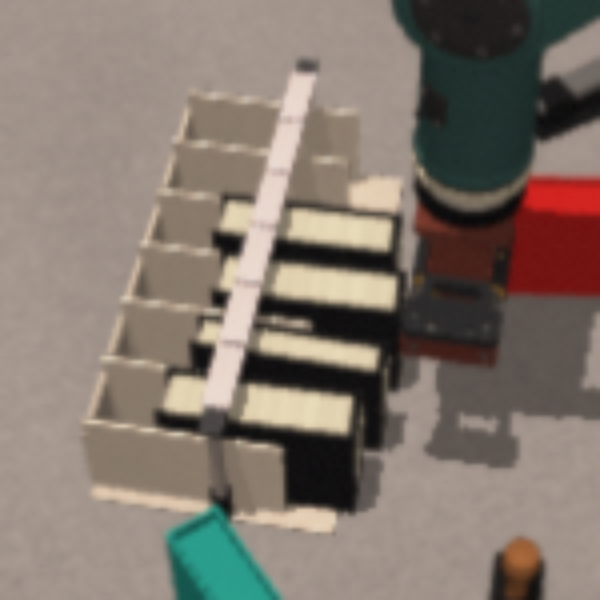

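The hand stands in front of gap 3's binder, whose top is at px (330,290), and the other binders haven't moved. I'll push along the gap.

```bash
python3 -m jog '0 0 0 0.015 0.0007 0 1;0 0 0 0.025 0.001 0 1;0 0 0 0.033 0.0015 0 1;0 0 0 0.041 0.002 0 1;0 0 0 0.049 0.002 0 1;0 0 0 0.057 0.0025 0 1;0 0 0 0.065 0.003 0 1;0 0 0 0.073 0.003 0 1'; python3 -m jog '0 0 0 0.005 0.0002 0 1;0 0 0 0.010 0.0004 0 1;0 0 0 0.014 0.0006 0 1;0 0 0 0.014 0.0006 0 1'
python3 - <<'E'
from h import *
f=grab_frame("top"); print([b for b in world("binder","top",f)])
E
```

```text
clock: 8.45
tool_pos: [0.5067, 0.0571, 0.0595]
eef_rot: [-0.0, 1.0, 0.022, 0.0]
contact_force: [-0.7, -0.6, -0.6]
opening: 0.0006
grip_force: 0.5
clock: 8.85
tool_pos: [0.521, 0.0577, 0.0597]
eef_rot: [-0.0, 1.0, 0.022, 0.001]
contact_force: [-0.7, 0.3, 0.4]
opening: 0.0007
grip_force: 0.0
[(0.7, [0.5241, 0.3125, 0.0029]), (0.61, [0.5576, 0.0046, 0.0002]), (0.6, [0.3819, -0.0713, 0.0008])]
```

```bash
for i in 1 2 3; do python3 -m jog '0 0 0 0.0015 0.0001 0 1;0 0 0 0.003 0.0001 0 1' | grep -E 'tool_pos|contact'; done
```

```text
tool_pos: [0.522, 0.0578, 0.0596]
contact_force: [-3.0, -0.0, 1.7]
tool_pos: [0.5255, 0.0579, 0.0596]
contact_force: [-2.3, 0.4, 0.3]
tool_pos: [0.5275, 0.058, 0.0594]
contact_force: [-6.7, -0.8, 6.5]
```

```bash
python3 -m jog '0 0 0 0 0 0 1;0 0 0 0 0 0 1'| grep -E 'tool_pos|contact';  python3 -m jog '0 0 0 0.001 0 0 1;0 0 0 0.001 0 0 1'| grep -E 'tool_pos|contact'
```

```text
tool_pos: [0.5275, 0.058, 0.0594]
contact_force: [-5.4, 0.2, 3.2]
tool_pos: [0.5274, 0.058, 0.0593]
contact_force: [-7.9, -0.3, 5.6]
```

```bash
python3 -m jog '0 0 0 -0.003 0 0 1;0 0 0 -0.015 -0.0007 0 1;0 0 0 -0.05 -0.002 0 1;0 0 0 -0.09 -0.004 0.01 1;0 0 0 -0.1 -0.0045 0.05 1;0 0 0 -0.1 -0.0045 0.1 1;0 0 0 -0.1 -0.05 0.14 1;0 0 0 -0.1 -0.09 0.14 1'; python3 -m jog '0 0 0 -0.01 -0.045 0 1;0 0 0 -0.02 -0.09 0 1;0 0 0 -0.03 -0.135 0 1;0 0 0 -0.04 -0.18 0 1;0 0 0 -0.04 -0.18 0 1'
python3 - <<'E'
from h import *
for c in("top","side"):
    f=grab_frame(c); print(c,world("binder_spine",c,f),world("gap3_mouth",c,f),world("binder",c,f))
    if c=="top": cv2.imwrite("pics/top4.png",cv2.resize(f["pixels"][125:225,160:310],None,fx=4.5,fy=4.5,interpolation=2)[:,:,::-1])
    else: cv2.imwrite("pics/side4.png",cv2.resize(f["pixels"][150:300,170:320],None,fx=4,fy=4)[:,:,::-1])
    for n in["stamp","stapler","mug","pin_tin"]: print(n,world(n,c,f)[:1])
E
```

```text
clock: 10.75
tool_pos: [0.4326, -0.0322, 0.2039]
eef_rot: [0.001, 1.0, 0.024, 0.005]
contact_force: [1.3, 0.0, 0.5]
opening: 0.0007
grip_force: 0.0
clock: 11.25
tool_pos: [0.3895, -0.2174, 0.2001]
eef_rot: [0.002, 1.0, 0.02, 0.001]
contact_force: [-0.6, -0.4, 0.4]
opening: 0.0008
grip_force: 0.0
top [(0.81, [0.31, -0.08, 0.047]), (0.78, [0.5792, 0.2597, 0.0492])] [(0.96, [0.5396, 0.0614, 0.0043])] [(0.98, [0.5609, 0.006, 0.0022]), (0.89, [0.5271, 0.3153, 0.0021]), (0.87, [0.6104, 0.0583, 0.005]), (0.77, [0.3804, -0.07, 0.0016])]
stamp [(0.56, [0.3604, 0.2298, -0.0019])]
stapler [(0.72, [0.5416, 0.0324, -0.0039])]
mug [(0.78, [0.5727, -0.4477, 0.0004])]
pin_tin [(0.68, [0.5692, -0.0483, 0.0079])]
side [(0.92, [0.5398, 0.049, 0.0562]), (0.83, [0.3076, -0.0832, 0.0497]), (0.64, [0.5727, 0.2659, 0.049]), (0.25, [0.5517, 0.1706, 0.0011])] [(0.79, [0.5365, 0.0588, 0.0045])] [(0.94, [0.6105, 0.0605, 0.0058]), (0.78, [0.5242, 0.3088, 0.0001]), (0.61, [0.5508, 0.1706, 0.0053]), (0.56, [0.5539, 0.0023, 0.0003]), (0.56, [0.3777, -0.0664, 0.0009])]
stamp [(0.72, [0.3591, 0.2299, 0.0023])]
stapler [(0.79, [0.3608, -0.2672, 0.0012])]
mug []
pin_tin []
```

View pics/top4.png

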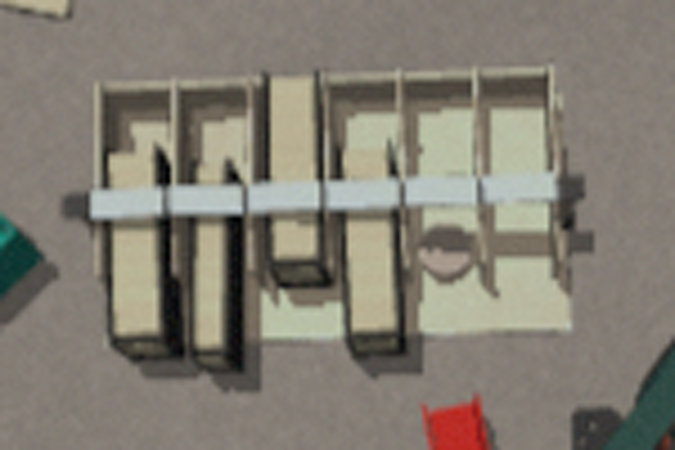

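View pics/side4.png

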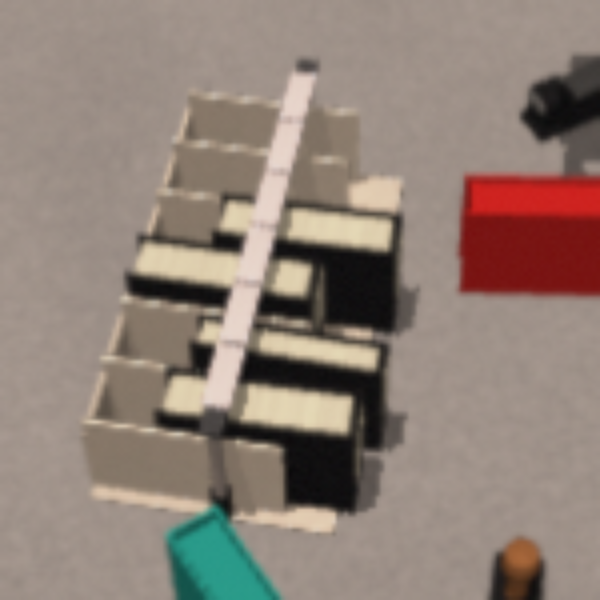

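In both views the gap-3 binder is home, with its spine at top-crop px (300,275) and its back at the wall (290,75). It stands upright, its neighbours haven't moved, and the hand is clear.

```bash
python3 -c "
from cell import *
print(job_done())"
```

```text
the job is handed in; nothing more can be done
None
```

I ran the fingertip along the rail over gaps 1, 2 and 3, then pushed the third gap's binder home against the back wall; the final pictures show it upright with nothing else moved and the hand clear, and I've handed the job in (no verdict was returned).

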